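# Reset the tripped sewing-machine transformer

## Task

The step-down transformer on the hat-maker's bench has tripped. With the fingertips, push its rocker switch fully to off, then reach into the round well and press the sunken reset button until it is fully home (it stays in), then push the rocker fully back to on. Nothing is to be picked up: do not lift or shift the transformer or the things standing on it and around it.

Things in the scene. Friction and masses are not known exactly. Their poses are not given: they have to be found in the camera images.
- transformer: Grey sheet-steel box on rubber feet, 190 (its x) x 300 (its y) x 120 mm high, 9 kg, loose on the bench. Origin: centre of its underside; z up, flat deck at z = 120 mm, -x its front (towards the robot), +y its left. On the deck at x = -20 mm, right to left: reset well (y = -95 mm), rocker switch (y = -5 mm), two mains outlets (y = 58 and 112 mm). Steel bail handles folded on both ends.
- outlets (a point): Point on the deck half-way between the two mains outlets: shallow round recesses 39 mm wide and 17 mm deep, with two pin holes and no button, 54 mm apart. To be left alone. A lens 6 mm high stands on the deck 65 mm behind the rocker's hinge; the deck is otherwise flat.
- well_rim (a point): Centre of the mouth of the reset well, at deck height. The well is a round straight-walled black cup, 52 mm wide and 32 mm deep, with a thin steel lip. The shut fingertips of a common two-finger gripper go in, pointing straight down.
- reset_top (a point): Centre of the top of the reset button, which moves with it: a white upright cylinder 24 mm wide in the middle of the well floor. Tripped, its top is 22 mm below the deck; fully home it is 28 mm below the deck and still 4 mm above the well floor.
- reset (a joint): How far the reset button has been pressed, m: 0 = popped out (tripped), 0.006 = fully home against a hard stop. It takes about 4 N to move, has no return spring and stays where it is left.
- rocker (a joint): Angle of the rocker, rad: +0.16 = on (front end down, back end up), -0.16 = off (back end down, front end up), hard stops at both. To tip it, press straight down on the raised end, about 4 N, until that half lies level. It stays where it is left.
- rocker_hinge (a point): Middle of the rocker switch, on its hinge line, 3 mm above the deck. The rocker is a black paddle with a shallow V-shaped top, 52 mm long (along the transformer's x), 28 mm wide, hinged across its middle; a white dash marks the front (on) half. The half that is down lies level, 3 mm above the deck; the raised end stands about 11 mm above the deck.
- rocker_front (a point): Point on the top face of the rocker's front half, 20 mm in front of the hinge (6 mm from the end); moves with the rocker. Press here to switch on.
- rocker_back (a point): Point on the top face of the rocker's back half, 20 mm behind the hinge (6 mm from the end); moves with the rocker. Press here to switch off.
- chalk_tin: Flat round steel tin, 60 mm wide, 21 mm high, standing loose on the transformer's deck behind the outlets. Origin: centre of its underside. To be left alone.
- bobbin: Small steel bobbin, 21 mm wide, 11 mm high, standing loose on the transformer's deck behind the well and the rocker. Origin: centre of its underside. To be left alone.
- cone_a: Cone of off-white thread, 66 mm wide at the foot, 119 mm high, standing on the bench off the transformer's left end. Origin: centre of its underside. To be left alone.
- cone_b: Cone of brown thread, same size, standing on the bench off the transformer's right end. Origin: centre of its underside. To be left alone.
- hat_block: Domed wooden hat block, 170 mm wide, 149 mm high, on the right of the bench. Origin: centre of its underside. To be left alone.
- shears: Tailor's shears lying flat, about 260 mm long, 13 mm high, on the right of the bench near the robot. Origin: under the pivot screw; x points to the blade tips. To be left alone.
- tape_case: Round white tape-measure case, 58 mm wide, 17 mm high, lying on the left of the bench near the robot. Origin: centre of its underside. To be left alone.

How it is judged:
By the outcome, as a careful person would: the job done as asked, in the order asked, and still so for the second after the job is handed in, with the robot touching nothing.
It also fails if it takes over 38 s, if anything falls off the work surface, if the arm or the gripper's body presses on something with over 40 N, if the wrist force passes 120 N, or if a joint passes its speed limit or range.

## Robot

A 6-joint arm with a two-finger parallel gripper is mounted at the origin on the work surface. World frame = base frame: x ahead of the robot, y to its left, z up, the work surface at z = 0. Lengths are in m, angles in rad, forces in N, time in s.
With the tool pointing down it reaches from about 0.325 to 0.75 m from the base axis. Payload 7.6 kg.
Tool frame: the origin (TCP) lies at the very end of the fingers, on their centre line; the grasp point (between the pads) lies 19 mm behind it; z points along the fingers, x is the direction in which the jaws open and shut, and the axes are right-handed (so a half turn about z gives the same grasp; the last joint's range is limited). The gripper opens to 85 mm and grips with 20 to 120 N. Pads are 22 mm wide; open, the fingers measure 114 mm over their backs; the gripper's body (76 mm by 85 mm) begins 54 mm behind the grasp point. The pads swing forward as they close: fully open they stand 13 mm farther back than shut.
Start: joints at [1.129, 0.052, 1.401, -0, 1.689, -0.07], TCP at [0.191, 0.489, 0.202] pointing down, gripper open.
Joint ranges: [-2.9, 2.9], [-0.91, 2.17], [0.12, 2.37], [-1.06, 4.2], [0.26, 2.73], [-2.93, 2.93]. Speed limits (rad/s): [2.57, 2.57, 3.01, 3.14, 3.14, 3.14].

## Interface

Orientations are given as a rotation vector (axis times angle).
In Python, from plant import arm gives the robot as it stands.
- The arm moves only by the tool apply_moves, never from a script. Its argument "series" is a list that holds one entry, the list of rows, each a list of 5 numbers: the shift along the tool's x, y, z in mm, then the turn about the tool's z in rad, then the finger opening in mm, from 0 to 85.4. In form: [[[x, y, z, twist, hand], ...]]. A call has 1 to 20 rows; each row shifts and turns the commanded pose from where the row before left it, along the tool's axes as they then stand; what a row does not reach is not made up. A row lasts 1/10 s, in which the tool goes at most 50 mm and 8.59 degrees, less where a joint would pass 70% of its speed; a pose out of reach is approached as far as the arm can. A call with a gripper value outside its range is refused whole. The fingers move at their own pace and stop on an object; "squeeze" is the grip in N (left out, the last holds). Time passes only in rows, so rows that do not move let the fingers close. It gives the time, the measured TCP pose, the force and the opening at its end, in the units of the state.
- arm.state(): the state, without advancing time (a new reading comes with each control period).
- arm.capture(name): name is "scene" or "top"; returns the picture (420x560x3 uint8, red, green, blue); there is no depth.
- arm.camera_model(name): a dict with "fovy" (degrees; the focal length in pixels is half the picture's height over the tangent of half this angle, whatever the lens; pixels are square), "cx", "cy" (the principal point, pixels), "distortion" ([k1, k2, p1, p2, k3] as OpenCV has them; the pictures are not rectified), "R" (3x3) and "t" (3): a world point X has camera coordinates R X + t. Camera axes: x right, y down, z forward; pixel columns grow to the right and rows downward; lengths in m; the calibration is good to about 2 mm. A picture is of the moment at which its call begins. camera_model takes no time and is no camera call.
- arm.hand_in(): hands the job in, once; it reports no verdict.
Trained networks look in the newest picture that a camera, given by its name, has taken for a name from the list of things; names that differ only in an ending like _2 or _b are one class to them, and where a whole thing is asked for, a point or a joint stands for the part that bears it (a point fixed in the world has none). Each returns a list of dicts, best first, with "p" (0 to 1); they miss things now and then, are a little off and sometimes report something else, mostly with a low value. They report only what shows in the picture. A call takes as long as a camera call.
- arm.find_in(camera, thing): "bbox" ([left, top, width, height] in pixels, round what is visible of it).
- arm.landmark_of(camera, thing): "xy" ([column, row] in pixels: a listed point, or the origin of a listed thing).
The state is a dict: "clock": time; "qpos": joint angles; "qd": joint speeds; "joint_torque": joint torques, N m; "eef_pos": TCP position; "tcp_rot": TCP orientation; "ft_force": force on the tool from outside, world axes, zero at the start; "torque": the same for the moment, N m; "finger_gap": finger opening in m.
Only numpy, scipy, OpenCV 4.12 (cv2) and the standard library are available. Lean on these libraries where they do the work, as an engineer would, in place of code of your own. Each camera call takes 0.05 s, during which the arm holds its last target. There are 200 camera calls.

## Working session

There is one attempt and no reset: what is moved stays moved. The work goes in short steps, Python scripts to look and compute and a tool call to move; the robot and the scene stay as the last step left them, time stands still between calls to the robot, and variables do not carry over. Pictures are saved under pics/ and viewed, about 8 in all and at most 12, crops included, and the job is handed in when it is done.

Besides the shell and the picture viewer there is one more tool, called after ">>>" as name([rows], argument=value, ...), one row to a line, values as JSON. apply_moves: Moves the arm, as the interface text tells. Its arguments: {"type":"object","properties":{"series":{"type":"array","items":{"type":"array","items":{"type":"array","items":{"type":"number"}}}},"squeeze":{"type":"number"}},"required":["series"]}

```bash
mkdir -p pics
cat > h.py <<'E'
import numpy as np, cv2
from plant import arm
def ray(cam,uv):
    m=arm.camera_model(cam); f=210/np.tan(np.radians(m['fovy'])/2)
    K=np.array([[f,0,m['cx']],[0,f,m['cy']],[0,0,1.]])
    p=cv2.undistortPoints(np.array([[uv]],float),K,np.array(m['distortion'],float))[0,0]
    R=np.array(m['R']);t=np.array(m['t'])
    return -R.T@t, R.T@np.array([p[0],p[1],1.])
def atz(cam,uv,z):
    c,d=ray(cam,uv); return c+d*(z-c[2])/d[2]
def proj(cam,X):
    m=arm.camera_model(cam); f=210/np.tan(np.radians(m['fovy'])/2)
    K=np.array([[f,0,m['cx']],[0,f,m['cy']],[0,0,1.]])
    return cv2.projectPoints(np.atleast_2d(np.array(X,float)),cv2.Rodrigues(np.array(m['R'],float))[0],np.array(m['t'],float),K,np.array(m['distortion'],float))[0][:,0]
def save(cam,name):
    im=arm.capture(cam); cv2.imwrite(f'pics/{name}.png',im[:,:,::-1]); return im
E
python3 - <<'E'
from h import *
np.set_printoptions(precision=4,suppress=True)
H=dict(transformer=0,outlets=.12,well_rim=.12,reset_top=.098,rocker_hinge=.123,rocker_front=.123,rocker_back=.130,chalk_tin=.12,bobbin=.12)
ims=[save(c,c+'0') for c in('scene','top')]
cv2.imwrite('pics/both0.png',cv2.resize(np.hstack(ims)[:,:,::-1],(1120,420))) 
for c in('scene','top'):
    print(c,'cam at',ray(c,(280,210))[0])
    for k,z in H.items():
        r=arm.landmark_of(c,k)
        print(c,k,[(np.round(a['xy'],1),round(a['p'],2),atz(c,a['xy'],z)) for a in r[:2]])
print(arm.state())
E
```

```text
scene cam at [ 1.4861 -0.2465  1.075 ]
scene transformer [(array([327.4, 221. ]), 0.63, array([0.4989, 0.0259, 0.    ]))]
scene outlets [(array([344.7, 183.6]), 0.78, array([0.4519, 0.0838, 0.12  ]))]
scene well_rim [(array([304.1, 205.8]), 0.79, array([ 0.5371, -0.0634,  0.12  ])), (array([320.9, 190.9]), 0.24, array([0.4769, 0.0004, 0.12  ]))]
scene reset_top [(array([304.6, 209.9]), 0.37, array([ 0.5333, -0.0605,  0.098 ]))]
scene rocker_hinge [(array([324. , 195.1]), 0.66, array([0.5004, 0.0057, 0.123 ])), (array([267.2, 255. ]), 0.66, array([ 0.7183, -0.1951,  0.123 ]))]
scene rocker_front [(array([383.7, 196.4]), 0.6, array([0.529 , 0.1925, 0.123 ])), (array([321.3, 190.3]), 0.47, array([0.4775, 0.0014, 0.123 ]))]
scene rocker_back [(array([329.1, 219.9]), 0.69, array([ 0.6145, -0.0012,  0.13  ])), (array([327.6, 219.2]), 0.47, array([ 0.6111, -0.0051,  0.13  ]))]
scene chalk_tin [(array([362. , 197.7]), 0.56, array([0.5235, 0.1234, 0.12  ]))]
scene bobbin [(array([304.4, 209.1]), 0.59, array([ 0.5513, -0.0647,  0.12  ])), (array([326.2, 222.3]), 0.4, array([ 0.6138, -0.0091,  
[... 727 characters left out ...]
.0733,  0.13  ]))]
top chalk_tin [(array([181.3, 208.9]), 0.78, array([0.5232, 0.1363, 0.12  ])), (array([228.1, 216.7]), 0.44, array([0.5068, 0.0177, 0.12  ]))]
top bobbin [(array([241.7, 179. ]), 0.49, array([ 0.6038, -0.0132,  0.12  ]))]
{'clock': 1.0, 'qpos': array([ 1.1287,  0.0522,  1.4007, -0.    ,  1.6886, -0.0703]), 'qd': array([ 0.0002,  0.0003,  0.0017, -0.0008, -0.0005,  0.0013]), 'joint_torque': array([ -0.    , -38.156 , -36.0298,  -0.0002,   0.0005,  -0.    ]), 'eef_pos': array([0.1907, 0.4892, 0.2017]), 'tcp_rot': array([-2.5937, -1.7725, -0.0002]), 'ft_force': array([-0.0429, -0.7136,  0.7616]), 'torque': array([-0.013 ,  0.0079,  0.0118]), 'finger_gap': 0.08528849476266634}
```

View pics/scene0.png

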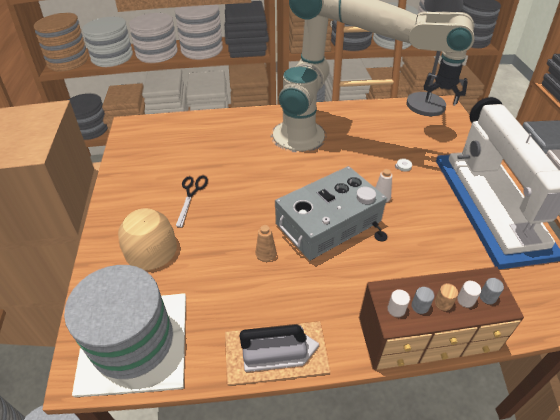

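View pics/top0.png

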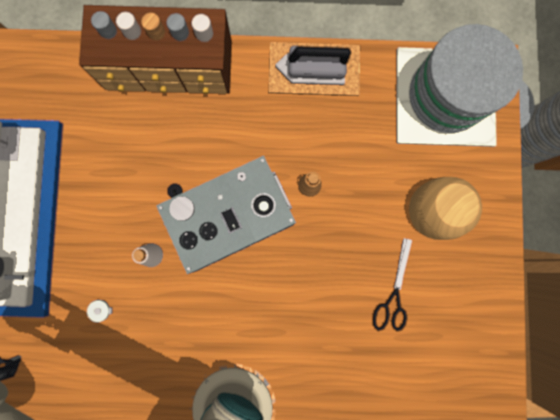

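Scene view: transformer deck at about (330,205), well (303,207), rocker (326,195), outlets (342,187) and (355,182). Top view: deck corners about (158,207), (263,157), (294,222), (190,271), well (263,206), rocker (231,220), outlets (188,240) and (208,231). I'll fit the pose with corners and crops.

```bash
cat > fit.py <<'E'
from h import *
from scipy.optimize import least_squares
def T(p,X): 
    c,s=np.cos(p[2]),np.sin(p[2]); X=np.atleast_2d(X); return np.c_[p[0]+c*X[:,0]-s*X[:,1],p[1]+s*X[:,0]+c*X[:,1],X[:,2]]
F=dict(well=(-.02,-.095,.12),rock=(-.02,-.005,.123),o1=(-.02,.058,.12),o2=(-.02,.112,.12),
 fl=(-.095,.15,.12),fr=(-.095,-.15,.12),br=(.095,-.15,.12),bl=(.095,.15,.12))
E
python3 - <<'E'
from fit import *
obs=[('top','well',263,206),('top','rock',231,220),('top','o1',208,231),('top','o2',188,240),('top','fl',190,271),('top','fr',294,222),('top','br',263,157),('top','bl',158,207)]
f=lambda p:np.concatenate([(proj(c,T(p,F[k]))[0]-[u,v]) for c,k,u,v in obs])
r=least_squares(f,[.51,.02,.43],loss='soft_l1'); print(r.x,np.round(r.fun.reshape(-1,2),1))
p=r.x
out=[]
for c,(u,v) in(('top',(226,214)),('scene',(330,210))):
    im=cv2.imread(f'pics/{c}0.png'); h=70
    cr=cv2.resize(im[v-h:v+h,u-h:u+h],None,fx=4,fy=4,interpolation=cv2.INTER_CUBIC)[:, :]
    for k,X in F.items():
        q=(proj(c,T(p,X))[0]-[u-h,v-h]+.5)*4
        cv2.drawMarker(cr,tuple(int(a) for a in q),(0,0,255),cv2.MARKER_CROSS,8,1)
    out.append(cv2.resize(cr,(400,400),interpolation=cv2.INTER_AREA))
    cv2.imwrite(f'pics/crop_{c}.png',cr)
for k in('rock','well'): print(k,T(p,F[k]))
E
```

```text
[0.51320655 0.02378819 0.47545881] [[ 0.2 -1. ]
 [-0.2  0.3]
 [ 0.2  0.2]
 [ 0.6  0.5]
 [-2.7  3.4]
 [ 1.7  0.3]
 [ 0.3 -1.6]
 [-2.1 -1.1]]
rock [[0.49771362 0.01018784 0.123     ]]
well [[ 0.5389108  -0.06982961  0.12      ]]
```

View pics/crop_top.png

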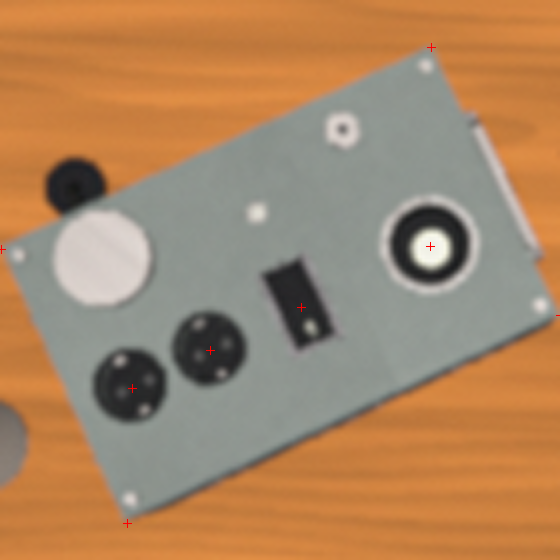

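View pics/crop_scene.png

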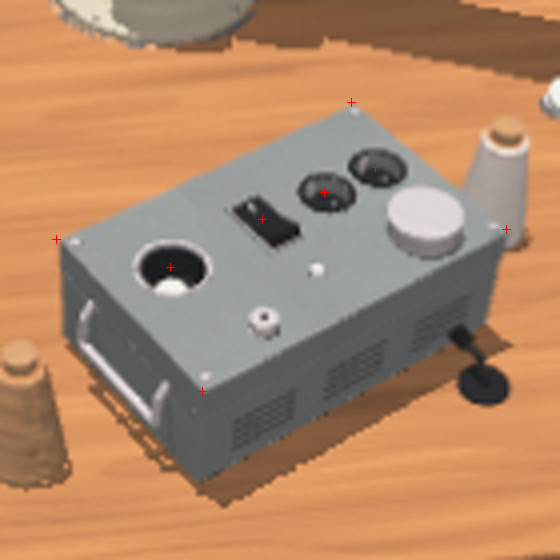

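```bash
cat > go.py <<'E'
from fit import *
from scipy.spatial.transform import Rotation as Ro
import json
def delta(local,p=None):
    p=p if p is not None else np.array(json.load(open('pose.json')))
    s=arm.state(); R=Ro.from_rotvec(s['tcp_rot']).as_matrix()
    X=T(p,local)[0]; d=R.T@(X-s['eef_pos'])*1000
    th=np.arctan2(R[1,0],R[0,0]); tw=(th-(p[2]-np.pi/2)+np.pi)%(2*np.pi)-np.pi
    print('target',np.round(X,4),'tool delta mm',np.round(d,1),'twist for y || -x_t',round(tw,3),'now',np.round(s['eef_pos'],4),'tilt',np.round(R[:,2],3),'F',np.round(s['ft_force'],1),'t',s['clock'],'gap',s['finger_gap'])
E
python3 - <<'E'
from go import *
C={'top':[('well',430,244),('rock',300,304),('o1',209,348),('o2',130,385)],'scene':[('well',172,267),('rock',265,220),('o1',327,191),('o2',378,167)]}
O={'top':(156,144),'scene':(260,140)}
def f(p,cs): return np.concatenate([proj(c,T(p,F[k]))[0]-[u/4-.5+O[c][0],v/4-.5+O[c][1]] for c in cs for k,u,v in C[c]])
for cs in(['top'],['scene'],['top','scene']):
    r=least_squares(f,[.51,.02,.43],args=(cs,)); print(cs,r.x,abs(r.fun).max())
json.dump(list(r.x),open('pose.json','w'))
print(atz('top',(343/4-.5+156,130/4-.5+144),.131))
delta((0,-.005,.190))
E
```

```text
['top'] [0.51489854 0.02472461 0.47071505] 0.1497162767111604
['scene'] [0.51299071 0.02556613 0.46987338] 0.24544702638692684
['top', 'scene'] [0.51448311 0.02495642 0.47028929] 0.568139372132265
[ 0.60953352 -0.01270935  0.131     ]
target [0.5167 0.0205 0.19  ] tool delta mm [-318.2  474.    11.7] twist for y || -x_t 2.299 now [0.1907 0.4892 0.2017] tilt [ 0.  0. -1.] F [-0.  -0.7  0.8] t 1.0 gap 0.08528849476266634
```

>>> apply_moves([
  [[0, 0, 0, 0, 0], [-10, 15, 0, 0, 0], [-18, 27, 0, 0, 0], [-18, 27, 0, 0, 0], [-18, 27, 0, 0, 0], [-18, 27, 0, 0, 0], [-18, 27, 0, 0, 0], [-18, 27, 0, 0, 0], [-18, 27, 0, 0, 0], [-18, 27, 0, 0, 0], [-18, 27, 0, 0, 0], [-18, 27, 0, 0, 0], [-18, 27, 0, 0, 0], [-18, 27, 0, 0, 0], [-18, 27, 0, 0, 0], [-18, 27, 0, 0, 0], [-18, 27, 0, 0, 0], [-18, 27, 0, 0, 0], [-10, 15, 0, 0, 0], [0, 0, 0, 0, 0]],
], squeeze=40)

```text
clock: 3.0
eef_pos: [0.5098, 0.033, 0.2013]
tcp_rot: [-2.596, -1.769, 0.001]
ft_force: [0.4, 0.3, -0.1]
finger_gap: 0.0
```

>>> apply_moves([
  [[0, 0, 0, 0.135, 0], [0, 0, 0, 0.135, 0], [0, 0, 0, 0.135, 0], [0, 0, 0, 0.135, 0], [0, 0, 0, 0.135, 0], [0, 0, 0, 0.135, 0], [0, 0, 0, 0.135, 0], [0, 0, 0, 0.135, 0], [0, 0, 0, 0.135, 0], [0, 0, 0, 0.135, 0], [0, 0, 0, 0.135, 0], [0, 0, 0, 0.135, 0], [0, 0, 0, 0.135, 0], [0, 0, 0, 0.135, 0], [0, 0, 0, 0.135, 0], [0, 0, 0, 0.135, 0], [0, 0, 0, 0.139, 0], [0, 0, 0, 0, 0]],
])

```text
clock: 4.8
eef_pos: [0.5088, 0.0355, 0.2018]
tcp_rot: [-2.678, 1.642, 0.0]
ft_force: [0.4, -0.2, 0.5]
finger_gap: -0.0001
```

```bash
python3 -c "
from go import *
delta((0,-.005,.150))"
```

```text
target [0.5167 0.0205 0.15  ] tool delta mm [17.  -0.3 51.8] twist for y || -x_t 0.001 now [0.5088 0.0355 0.2018] tilt [ 0.  0. -1.] F [ 0.4 -0.2  0.5] t 4.8 gap -9.521634318618348e-05
```

>>> apply_moves([
  [[6, 0, 10, 0, 0], [6, 0, 20, 0, 0], [5, 0, 15, 0, 0], [0, 0, 4, 0, 0], [0, 0, 0, 0, 0]],
])

```text
clock: 5.3
eef_pos: [0.5165, 0.0192, 0.1518]
tcp_rot: [2.678, -1.641, -0.003]
ft_force: [-0.8, -0.3, 0.8]
finger_gap: 0.0001
```

```bash
cat > look.py <<'E'
from go import *
import sys
def look(n,h=50):
    out=[]
    for c in('top','scene'):
        im=arm.capture(c)[:,:,::-1]; u,v=(226,214) if c=='top' else (330,205)
        out.append(cv2.resize(im[v-h:v+h,u-h:u+h],(400,400),interpolation=cv2.INTER_CUBIC))
    cv2.imwrite(f'pics/{n}.png',np.hstack(out))
E
python3 -c "
from look import *
look('a1'); delta((0,-.005,.123))"
```

```text
target [0.5167 0.0205 0.123 ] tool delta mm [-1.3 -0.1 30.4] twist for y || -x_t 0.001 now [0.5172 0.0193 0.1534] tilt [ 0.001  0.    -1.   ] F [0.2 0.3 0.6] t 5.4 gap -2.102516817522191e-05
```

View pics/a1.png

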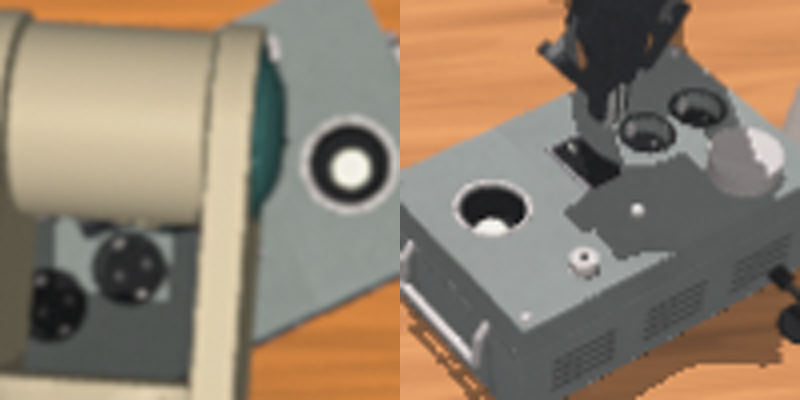

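The scene half shows the closed fingertip at about (615,115), about 30 mm straight above the back half of the rocker (605,175). The well is clear at (492,208). I'll descend.

>>> apply_moves([
  [[-1, 0, 5, 0, 0], [0, 0, 5, 0, 0], [0, 0, 5, 0, 0], [0, 0, 4, 0, 0], [0, 0, 3, 0, 0], [0, 0, 3, 0, 0], [0, 0, 2, 0, 0], [0, 0, 2, 0, 0], [0, 0, 0, 0, 0]],
])

```text
clock: 6.3
eef_pos: [0.5164, 0.0201, 0.1234]
tcp_rot: [2.678, -1.642, -0.0]
ft_force: [-0.4, 0.9, -0.1]
finger_gap: 0.0
```

```bash
python3 -c "
from look import *
delta((0,-.005,.123))"
```

```text
target [0.5167 0.0205 0.123 ] tool delta mm [-0.2 -0.5  0.4] twist for y || -x_t 0.001 now [0.5164 0.0201 0.1234] tilt [-0.  0. -1.] F [-0.4  0.9 -0.1] t 6.3 gap 3.388875377804243e-05
```

Step down in small amounts until a firm stop.

>>> apply_moves([
  [[0, 0, 1, 0, 0], [0, 0, 0, 0, 0]],
])

```text
clock: 6.5
eef_pos: [0.5165, 0.0201, 0.1227]
tcp_rot: [-2.678, 1.642, -0.0]
ft_force: [-0.2, -0.1, 0.2]
finger_gap: 0.0002
```

>>> apply_moves([
  [[0, 0, 1, 0, 0], [0, 0, 0, 0, 0]],
])

```text
clock: 6.7
eef_pos: [0.5165, 0.0201, 0.1216]
tcp_rot: [-2.678, 1.642, 0.0]
ft_force: [0.1, 0.4, 0.6]
finger_gap: -0.0003
```

```bash
python3 -c "
from look import *
look('a2',40)"
```

```text
(no output)
```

View pics/a2.png

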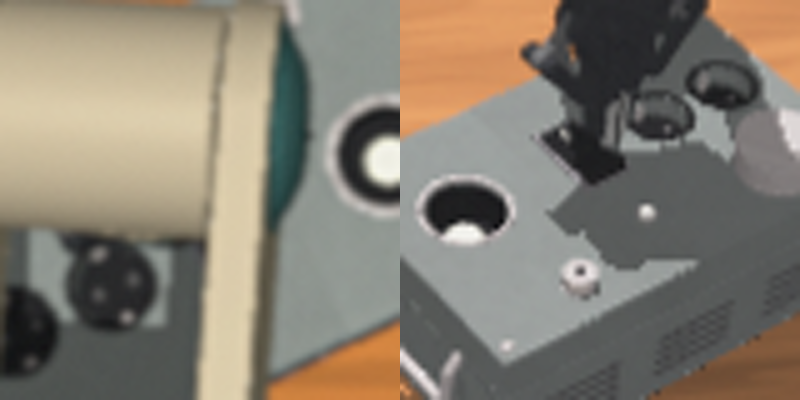

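The fingertip is on the back half, around (600,150) in the scene crop, which covers much of it. There is no reaction yet, so I'll keep stepping down until there is one.

>>> apply_moves([
  [[0, 0, 0.7, 0, 0]],
])

```text
clock: 6.9
eef_pos: [0.5166, 0.0201, 0.1211]
tcp_rot: [-2.678, 1.642, -0.0]
ft_force: [0.3, 0.3, -0.7]
finger_gap: 0.0001
```

>>> apply_moves([
  [[0, 0, 0.7, 0, 0]],
])

```text
clock: 7.0
eef_pos: [0.5165, 0.0201, 0.1203]
tcp_rot: [-2.678, 1.642, -0.0]
ft_force: [-0.3, -0.7, -0.2]
finger_gap: 0.0001
```

>>> apply_moves([
  [[0, 0, 0, 0, 0]],
])

```text
clock: 7.1
eef_pos: [0.5165, 0.0201, 0.1202]
tcp_rot: [2.678, -1.642, -0.0]
ft_force: [-0.2, 1.0, 0.1]
finger_gap: -0.0001
```

```bash
python3 -c "
from look import *
for X in [(0,-.005,.123),(.006,-.019,.123),(.006,.009,.123),(-.046,-.005,.131)]:
  print(X,(proj('scene',T(np.array(json.load(open('pose.json'))),X))[0]-[290,165]+.5)*5+[400,0])
print((proj('scene',arm.state()['eef_pos'])[0]-[290,165]+.5)*5+[400,0], arm.state()['ft_force'])
"
```

```text
(0, -0.005, 0.123) [600.64559649 168.8589594 ]
(0.006, -0.019, 0.123) [588.93169206 183.1126071 ]
(0.006, 0.009, 0.123) [624.12916519 165.73259789]
(-0.046, -0.005, 0.131) [556.63466664 118.11983636]
[599.62976649 171.86377418] [-0.20104752  0.96405546  0.1482814 ]
```

```bash
python3 -c "
from look import *
im=arm.capture('scene')[:,:,::-1]
cr=im[172:212,296:356]
g=(255*(cr/255.)**.45).astype(np.uint8)
g=cv2.resize(g,(780,520),interpolation=cv2.INTER_CUBIC)
p=np.array(json.load(open('pose.json')))
P=lambda X:tuple(int(a) for a in (proj('scene',X)[0]-[296,172]+.5)*13)
for q in [(.006,-.019,.123),(.006,.009,.123),(-.046,-.019,.123),(-.046,.009,.123)]: cv2.drawMarker(g,P(T(p,q)),(0,0,255),cv2.MARKER_CROSS,10,1)
cv2.drawMarker(g,P(arm.state()['eef_pos']),(0,255,0),cv2.MARKER_CROSS,14,1)
cv2.imwrite('pics/a3.png',g)
for k in('rocker_hinge','rocker_front','rocker_back'): print(k,[(np.round(a['xy'],1),a['p']) for a in arm.landmark_of('scene',k)[:3]])
"
```

```text
rocker_hinge [(array([325.4, 194.2]), 0.91)]
rocker_front [(array([150.5, 247.4]), 0.72), (array([320.4, 190. ]), 0.42)]
rocker_back [(array([330.2, 196.1]), 0.64), (array([304. , 212.3]), 0.16)]
```

View pics/a3.png

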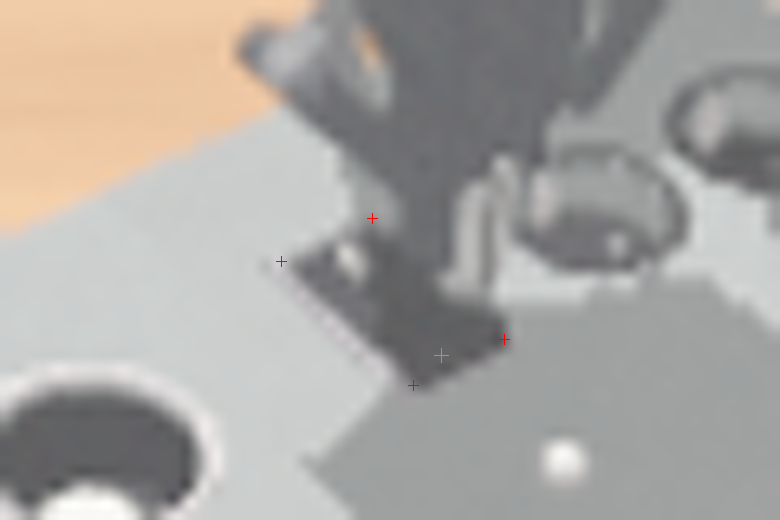

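The enhanced view shows the silver fingertips ending near (425,270). That is clearly above the measured-TCP marker at (440,355), and the rocker's back end still looks raised. With no force reading either, the real tips seem to stop about 10 mm short of the stated TCP. I'll continue down by touch.

>>> apply_moves([
  [[0, 0, 1, 0, 0], [0, 0, 1, 0, 0]],
])

```text
clock: 7.5
eef_pos: [0.5165, 0.0201, 0.1182]
tcp_rot: [-2.678, 1.642, -0.0]
ft_force: [0.1, -0.1, -0.5]
finger_gap: -0.0002
```

>>> apply_moves([
  [[0, 0, 1, 0, 0], [0, 0, 1, 0, 0]],
])

```text
clock: 7.7
eef_pos: [0.5165, 0.0201, 0.1162]
tcp_rot: [-2.678, 1.642, 0.0]
ft_force: [-0.1, -0.3, -0.6]
finger_gap: -0.0002
```

>>> apply_moves([
  [[0, 0, 1, 0, 0], [0, 0, 1, 0, 0]],
])

```text
clock: 7.9
eef_pos: [0.5165, 0.0201, 0.1142]
tcp_rot: [-2.678, 1.642, 0.0]
ft_force: [0.6, 0.7, -0.5]
finger_gap: -0.0004
```

>>> apply_moves([
  [[0, 0, 1, 0, 0], [0, 0, 1, 0, 0]],
])

```text
clock: 8.1
eef_pos: [0.5165, 0.0201, 0.1122]
tcp_rot: [-2.678, 1.642, 0.0]
ft_force: [-1.0, -1.3, -0.3]
finger_gap: 0.0003
```

>>> apply_moves([
  [[0, 0, 1, 0, 0], [0, 0, 1, 0, 0]],
])

```text
clock: 8.3
eef_pos: [0.5165, 0.0201, 0.1102]
tcp_rot: [-2.678, 1.642, -0.0]
ft_force: [0.0, -0.6, -0.7]
finger_gap: -0.0001
```

>>> apply_moves([
  [[0, 0, 1, 0, 0], [0, 0, 1, 0, 0]],
])

```text
clock: 8.5
eef_pos: [0.5165, 0.0201, 0.1082]
tcp_rot: [-2.678, 1.642, -0.0]
ft_force: [-0.7, 0.6, 0.2]
finger_gap: 0.0003
```

```bash
cat > zoom.py <<'E'
from look import *
def zoom(n):
    im=arm.capture('scene')[:,:,::-1]
    cr=im[162:212,296:356]
    g=(255*(cr/255.)**.45).astype(np.uint8)
    g=cv2.resize(g,(660,550),interpolation=cv2.INTER_CUBIC)
    p=np.array(json.load(open('pose.json')))
    P=lambda X:tuple(int(a) for a in (proj('scene',X)[0]-[296,162]+.5)*11)
    for z,col in((.123,(0,0,255)),(.131,(255,0,0))):
        for q in [(.006,-.019),(.006,.009),(-.046,-.019),(-.046,.009)]: cv2.drawMarker(g,P(T(p,q+(z,))),col,cv2.MARKER_CROSS,10,1)
    cv2.drawMarker(g,P(arm.state()['eef_pos']),(0,255,0),cv2.MARKER_CROSS,14,1)
    cv2.imwrite(f'pics/{n}.png',g)
    for k in('rocker_front','rocker_back'): print(k,[(np.round(a['xy'],1),a['p']) for a in arm.landmark_of('scene',k)[:3]])
E
python3 -c "
from zoom import *
zoom('a4')"
```

```text
rocker_front [(array([321.8, 190. ]), 0.44), (array([330.8, 197.6]), 0.25)]
rocker_back [(array([329.2, 198.2]), 0.61)]
```

View pics/a4.png

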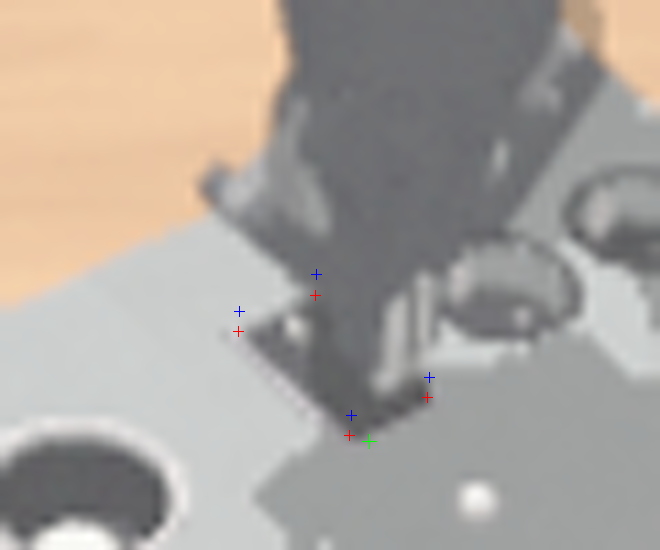

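The silver tip is now at about (395,390) and the back end of the paddle is at (350,435)–(428,397). The front corner (240,333) is still level, so the rocker is still on. Continuing down.

>>> apply_moves([
  [[0, 0, 1, 0, 0]],
])

```text
clock: 8.75
eef_pos: [0.5166, 0.0201, 0.1075]
tcp_rot: [-2.678, 1.642, -0.001]
ft_force: [0.5, -0.7, 0.2]
finger_gap: -0.0002
```

>>> apply_moves([
  [[0, 0, 1, 0, 0]],
])

```text
clock: 8.85
eef_pos: [0.5166, 0.0201, 0.1063]
tcp_rot: [-2.678, 1.642, -0.0]
ft_force: [0.3, -0.3, -0.0]
finger_gap: -0.0001
```

>>> apply_moves([
  [[0, 0, 1, 0, 0]],
])

```text
clock: 8.95
eef_pos: [0.5165, 0.0201, 0.1052]
tcp_rot: [-2.678, 1.642, 0.0]
ft_force: [0.1, -0.9, 0.4]
finger_gap: 0.0003
```

>>> apply_moves([
  [[0, 0, 1, 0, 0]],
])

```text
clock: 9.05
eef_pos: [0.5165, 0.0201, 0.1042]
tcp_rot: [-2.678, 1.642, 0.0]
ft_force: [0.1, -0.6, 0.5]
finger_gap: 0.0001
```

>>> apply_moves([
  [[0, 0, 1, 0, 0]],
])

```text
clock: 9.15
eef_pos: [0.5165, 0.0201, 0.1032]
tcp_rot: [-2.678, 1.642, 0.0]
ft_force: [-0.4, 0.3, -0.3]
finger_gap: 0.0001
```

>>> apply_moves([
  [[0, 0, 1, 0, 0]],
])

```text
clock: 9.25
eef_pos: [0.5165, 0.0201, 0.1022]
tcp_rot: [-2.678, 1.642, -0.0]
ft_force: [0.1, -0.3, -0.2]
finger_gap: -0.0001
```

>>> apply_moves([
  [[0, 0, 1, 0, 0]],
])

```text
clock: 9.35
eef_pos: [0.5165, 0.0201, 0.1012]
tcp_rot: [-2.678, 1.642, 0.0]
ft_force: [-0.0, 0.8, 1.3]
finger_gap: 0.0003
```

>>> apply_moves([
  [[0, 0, 1, 0, 0]],
])

```text
clock: 9.45
eef_pos: [0.5167, 0.0202, 0.1006]
tcp_rot: [-2.678, 1.642, -0.001]
ft_force: [-0.8, -0.5, 3.0]
finger_gap: 0.0001
```

Contact (3 N). Press through the travel.

>>> apply_moves([
  [[0, 0, 1, 0, 0]],
])

```text
clock: 9.55
eef_pos: [0.5169, 0.0202, 0.0998]
tcp_rot: [-2.678, 1.642, -0.001]
ft_force: [0.8, 0.8, 3.3]
finger_gap: -0.0002
```

>>> apply_moves([
  [[0, 0, 1, 0, 0]],
])

```text
clock: 9.65
eef_pos: [0.517, 0.0203, 0.0988]
tcp_rot: [-2.677, 1.641, -0.002]
ft_force: [1.4, 1.3, 2.8]
finger_gap: -0.0003
```

>>> apply_moves([
  [[0, 0, 1, 0, 0]],
])

```text
clock: 9.75
eef_pos: [0.5171, 0.0203, 0.0978]
tcp_rot: [-2.677, 1.641, -0.002]
ft_force: [2.3, 1.4, 2.8]
finger_gap: -0.0001
```

>>> apply_moves([
  [[0, 0, 1, 0, 0]],
])

```text
clock: 9.85
eef_pos: [0.517, 0.0202, 0.0966]
tcp_rot: [-2.677, 1.641, -0.002]
ft_force: [1.1, 1.2, 3.2]
finger_gap: 0.0001
```

>>> apply_moves([
  [[0, 0, 1, 0, 0], [0, 0, 1, 0, 0]],
])

```text
clock: 10.05
eef_pos: [0.5167, 0.0201, 0.0943]
tcp_rot: [-2.678, 1.642, -0.001]
ft_force: [3.2, 0.8, 3.4]
finger_gap: 0.0001
```

>>> apply_moves([
  [[0, 0, 1, 0, 0]],
])

```text
clock: 10.15
eef_pos: [0.5166, 0.02, 0.0933]
tcp_rot: [-2.678, 1.642, -0.0]
ft_force: [2.2, 0.7, 8.8]
finger_gap: -0.0004
```

>>> apply_moves([
  [[0, 0, 1, 0, 0]],
])

```text
clock: 10.25
eef_pos: [0.5167, 0.02, 0.0932]
tcp_rot: [-2.678, 1.642, -0.001]
ft_force: [-2.9, 1.6, 13.0]
finger_gap: -0.0001
```

Firm stop: 13 N at a TCP reading of 0.0932, after about 8 mm of travel at about 3.3 N. This matches the rocker going level, and it puts the fingertips about 30 mm behind the reported TCP. I'll retract and verify.

>>> apply_moves([
  [[0, 0, -5, 0, 0], [0, 0, -15, 0, 0], [0, 0, -20, 0, 0], [30, 0, -5, 0, 0], [30, 0, 0, 0, 0], [20, 0, 0, 0, 0], [0, 0, 0, 0, 0], [0, 0, 0, 0, 0]],
])

```text
clock: 11.05
eef_pos: [0.5521, -0.0512, 0.1363]
tcp_rot: [2.677, -1.643, -0.004]
ft_force: [-0.1, -0.4, -0.3]
finger_gap: -0.0
```

```bash
python3 -c "
from zoom import *
zoom('a5'); delta((-.02,-.095,.062))"
```

```text
rocker_front [(array([319. , 190.3]), 0.59)]
rocker_back [(array([330.6, 197.8]), 0.49)]
target [ 0.5397 -0.0688  0.062 ] tool delta mm [10.7 19.6 75.1] twist for y || -x_t 0.001 now [ 0.5523 -0.0504  0.1371] tilt [-0.001  0.    -1.   ] F [ 0.3  0.7 -0. ] t 11.2 gap 0.0003047527178136888
```

View pics/a5.png

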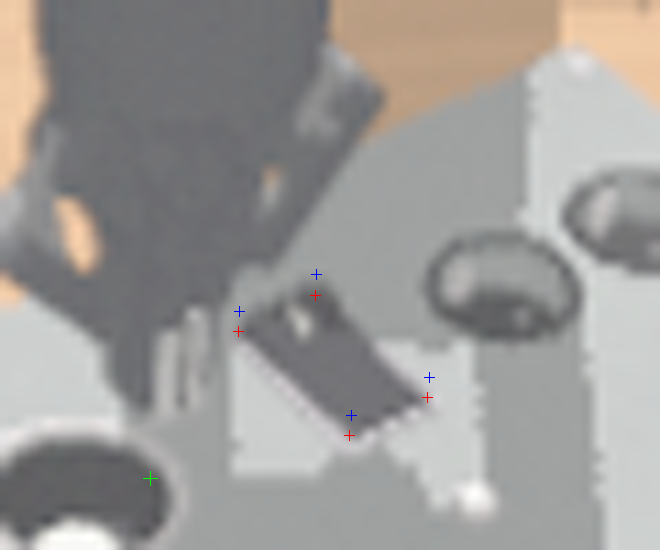

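The rocker now lies with its back half flush, corners (350,435) and (428,397), and its front lifted, around (330,285). Fingertips are at about (155,405), 30 mm above the TCP marker as inferred. On to the well.

>>> apply_moves([
  [[5, 10, 0, 0, 0], [6, 10, 0, 0, 0], [0, 0, 10, 0, 0], [0, 0, 20, 0, 0], [0, 0, 10, 0, 0], [0, 0, 0, 0, 0], [0, 0, 0, 0, 0]],
])

```text
clock: 11.9
eef_pos: [0.54, -0.07, 0.0975]
tcp_rot: [-2.678, 1.642, 0.0]
ft_force: [0.4, 0.3, 1.0]
finger_gap: 0.0004
```

```bash
python3 -c "
from zoom import *
delta((-.02,-.095,.062))"
```

```text
target [ 0.5397 -0.0688  0.062 ] tool delta mm [-1.2 -0.3 35.5] twist for y || -x_t 0.001 now [ 0.54   -0.07    0.0975] tilt [ 0.  0. -1.] F [0.4 0.3 1. ] t 11.9 gap 0.00041948700200202606
```

>>> apply_moves([
  [[-1, 0, 4, 0, 0], [0, 0, 4, 0, 0], [0, 0, 4, 0, 0], [0, 0, 4, 0, 0], [0, 0, 4, 0, 0], [0, 0, 0, 0, 0]],
])

```text
clock: 12.5
eef_pos: [0.5391, -0.0691, 0.0765]
tcp_rot: [2.678, -1.642, -0.002]
ft_force: [0.3, -0.2, 0.3]
finger_gap: -0.0
```

>>> apply_moves([
  [[0, 0, 2, 0, 0], [0, 0, 2, 0, 0], [0, 0, 2, 0, 0], [0, 0, 1, 0, 0], [0, 0, 1, 0, 0]],
])

```text
clock: 13.0
eef_pos: [0.5395, -0.0692, 0.0692]
tcp_rot: [-2.678, 1.642, 0.0]
ft_force: [-0.1, -0.5, -0.3]
finger_gap: 0.0002
```

>>> apply_moves([
  [[0, 0, 1, 0, 0], [0, 0, 1, 0, 0]],
])

```text
clock: 13.2
eef_pos: [0.5396, -0.0692, 0.0674]
tcp_rot: [-2.678, 1.642, -0.0]
ft_force: [-2.8, 0.2, 4.0]
finger_gap: 0.0002
```

>>> apply_moves([
  [[0, 0, 1, 0, 0], [0, 0, 1, 0, 0]],
])

```text
clock: 13.4
eef_pos: [0.5396, -0.0692, 0.0657]
tcp_rot: [-2.678, 1.642, -0.001]
ft_force: [-2.4, 0.5, 3.2]
finger_gap: -0.0
```

Contact came at about 0.068, as predicted. Pressing home (expected stop at about 0.062).

>>> apply_moves([
  [[0, 0, 1, 0, 0], [0, 0, 1, 0, 0]],
])

```text
clock: 13.6
eef_pos: [0.5396, -0.0692, 0.0634]
tcp_rot: [-2.678, 1.642, -0.0]
ft_force: [-1.5, -0.6, 4.1]
finger_gap: -0.0001
```

>>> apply_moves([
  [[0, 0, 1, 0, 0], [0, 0, 1, 0, 0]],
])

```text
clock: 13.8
eef_pos: [0.5397, -0.0692, 0.0623]
tcp_rot: [-2.678, 1.642, -0.001]
ft_force: [-7.0, 0.6, 15.5]
finger_gap: -0.0
```

>>> apply_moves([
  [[0, 0, 1, 0, 0], [0, 0, 0, 0, 0]],
])

```text
clock: 14.0
eef_pos: [0.5397, -0.0692, 0.0623]
tcp_rot: [-2.678, 1.642, -0.001]
ft_force: [-8.6, 0.4, 15.6]
finger_gap: -0.0002
```

Hard stop at 0.0623 with 15 N, after about 6 mm of travel: the button is home. Lift out and check.

>>> apply_moves([
  [[0, 0, -4, 0, 0], [0, 0, -10, 0, 0], [0, 0, -20, 0, 0], [0, 0, -20, 0, 0], [0, 0, -20, 0, 0], [0, 20, -20, 0, 0], [0, 40, -20, 0, 0], [0, 40, 0, 0, 0], [0, 40, 0, 0, 0], [0, 0, 0, 0, 0], [0, 0, 0, 0, 0]],
])

```text
clock: 15.1
eef_pos: [0.4147, -0.133, 0.1747]
tcp_rot: [-2.677, 1.644, -0.002]
ft_force: [0.2, -0.5, 0.1]
finger_gap: -0.0
```

```bash
python3 -c "
from zoom import *
o=[]
for im in (cv2.imread('pics/scene0.png'),arm.capture('scene')[:,:,::-1]):
    cr=(255*(im[175:225,285:335]/255.)**.5).astype(np.uint8); o.append(cv2.resize(cr,(400,400),interpolation=cv2.INTER_CUBIC))
cv2.imwrite('pics/a6.png',np.hstack(o)); delta((-.04,-.005,.110))"
```

```text
target [0.4811 0.0024 0.11  ] tool delta mm [ -90.5 -119.9   64.7] twist for y || -x_t 0.0 now [ 0.4152 -0.1327  0.1746] tilt [ 0.001 -0.    -1.   ] F [ 0.1 -0.3  0.4] t 15.15 gap -3.2848235592986446e-05
```

View pics/a6.png

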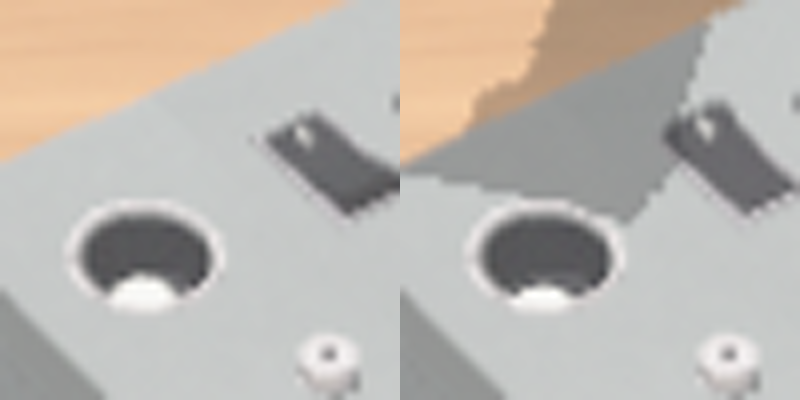

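Left is before, right is now. The front of the rocker is up (665,130), the button has sunk (its top edge moved from about 275 to about 287), and the transformer and bobbin have not moved. Next, press the front half.

>>> apply_moves([
  [[-10, -14, 0, 0, 0], [-20, -26, 0, 0, 0], [-25, -33, 0, 0, 0], [-25, -33, 0, 0, 0], [-10, -14, 0, 0, 0], [0, 0, 20, 0, 0], [0, 0, 25, 0, 0], [0, 0, 15, 0, 0], [0, 0, 4, 0, 0], [0, 0, 0, 0, 0]],
])

```text
clock: 16.15
eef_pos: [0.481, 0.0025, 0.1098]
tcp_rot: [2.679, -1.641, -0.002]
ft_force: [0.1, 0.4, 0.3]
finger_gap: 0.0
```

```bash
python3 -c "
from go import *
delta((-.04,-.005,.093))"
```

```text
target [0.4811 0.0024 0.093 ] tool delta mm [ 0.2  0.  16.8] twist for y || -x_t 0.001 now [0.481  0.0025 0.1098] tilt [-0.001  0.    -1.   ] F [0.1 0.4 0.3] t 16.15 gap 2.8949459589147982e-05
```

>>> apply_moves([
  [[0, 0, 2, 0, 0], [0, 0, 2, 0, 0], [0, 0, 2, 0, 0], [0, 0, 1, 0, 0], [0, 0, 1, 0, 0], [0, 0, 1, 0, 0], [0, 0, 1, 0, 0], [0, 0, 1, 0, 0], [0, 0, 1, 0, 0]],
])

```text
clock: 17.05
eef_pos: [0.4809, 0.0018, 0.0985]
tcp_rot: [2.678, -1.642, 0.0]
ft_force: [-1.9, -1.0, 2.3]
finger_gap: -0.0001
```

>>> apply_moves([
  [[0, 0, 1, 0, 0], [0, 0, 1, 0, 0], [0, 0, 1, 0, 0], [0, 0, 1, 0, 0]],
])

```text
clock: 17.45
eef_pos: [0.4809, 0.0019, 0.0942]
tcp_rot: [-2.678, 1.642, -0.0]
ft_force: [-1.6, -0.3, 2.8]
finger_gap: -0.0
```

>>> apply_moves([
  [[0, 0, 1, 0, 0], [0, 0, 1, 0, 0]],
])

```text
clock: 17.65
eef_pos: [0.481, 0.0019, 0.0932]
tcp_rot: [-2.678, 1.642, -0.001]
ft_force: [-7.1, -1.8, 14.1]
finger_gap: -0.0
```

Same stop as before (0.0932, 14 N). Retract clear and check.

>>> apply_moves([
  [[0, 0, -4, 0, 0], [0, 0, -10, 0, 0], [0, 0, -20, 0, 0], [0, 0, -25, 0, 0], [0, 0, -25, 0, 0], [20, 20, -10, 0, 0], [30, 30, 0, 0, 0], [30, 30, 0, 0, 0], [10, 20, 0, 0, 0], [0, 0, 0, 0, 0], [0, 0, 0, 0, 0]],
])

```text
clock: 18.75
eef_pos: [0.4328, -0.1235, 0.1866]
tcp_rot: [-2.677, 1.643, -0.001]
ft_force: [0.6, 0.9, 0.2]
finger_gap: 0.0
```

```bash
python3 -c "
from zoom import *
o=[]
for im in (cv2.imread('pics/scene0.png'),arm.capture('scene')[:,:,::-1]):
    cr=(255*(im[165:235,285:355]/255.)**.5).astype(np.uint8); o.append(cv2.resize(cr,(400,400),interpolation=cv2.INTER_CUBIC))
cv2.imwrite('pics/a7.png',np.hstack(o)); s=arm.state(); print(s['eef_pos'],s['ft_force'],s['clock'])"
```

```text
[ 0.4329828  -0.12302726  0.1865279 ] [ 0.14698815  0.26999253 -0.76073679] 18.8
```

View pics/a7.png

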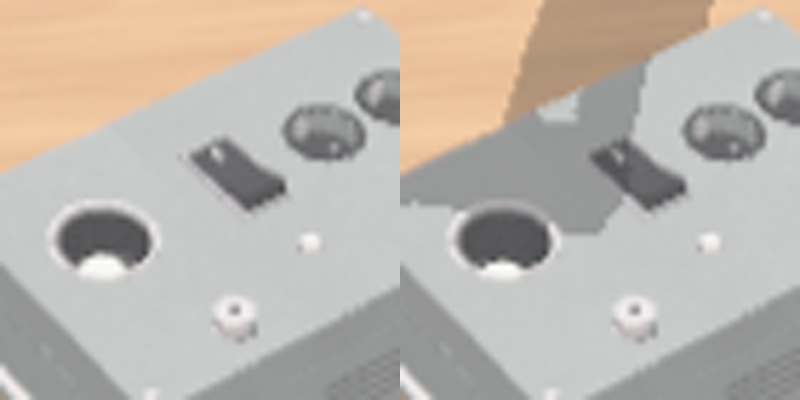

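The rocker matches its original on shape, with the back raised at about (670,190). The button is down at (503,270), and the box and bobbin have not moved. Handing in.

```bash
python3 -c "
from plant import arm
print(arm.hand_in())"
```

```text
the job is handed in; nothing more can be done
None
```

The job is done and handed in at about 19 s on the robot clock. With shut fingertips I pushed the rocker to off, pressed the reset button home, then pushed the rocker back to on.

**Stops:** Each press ended on a firm stop, after about 8 mm of travel for the rocker and 6 mm for the button.

| Press | Force at stop | TCP height |
|---|---|---|
| Rocker off | 13 N | 0.0932 m |
| Reset button | about 15.5 N | 0.0623 m |
| Rocker on | 14 N | 0.0932 m |

**Last check:** Before-and-after pictures show the rocker back in its on shape and the button sunk. The transformer, bobbin and lens look unmoved, and the arm is clear with no contact force. The chalk tin, cones and other bench things were outside that last crop, but the arm did not go near them.

**Disagreement:** The fingertips touched about 30 mm higher than the reported TCP. All three stops and the pictures agreed on this, so I worked by touch and used that offset for the well and the second rocker press. I did not find the cause.

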